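# Make up two handset kits at the assembly bench

## Task

Make up two kits from the loose parts standing in the middle of the bench. In the tray with two pockets put the long pink casing, lying along the long pocket, and the tall slim white sleeve in the small pocket; in the tray with three pockets put the round pink casing in the large end pocket, the short thick white sleeve in the middle pocket and the white hexagonal cap in the small end pocket. Every part ends upright on the floor of its pocket, within its walls and let go, and the roll of tape and the wooden scraper stay where they lie.

Things in the scene. Friction and masses are not known exactly. Their poses are not given: they have to be found in the camera images.
- long_casing_mid (a point): Long pink plastic handset casing, egg-shaped, lying on a flat foot: 92 long, 42 wide, 48 high. Widest 27 above its underside (round in section, 42 at mid-length, still 38 wide 18 either way along); the foot under it is 54 x 28 and 12 high. Point: its centre, 24 above its underside. x axis along its length, y across, z up.
- round_casing_mid (a point): Round pink plastic handset casing, seen from above a 56 diameter disc, 46 high, domed top, narrower flat foot (36 diameter). Sides are upright from 24 to 33 above its underside. Point: its centre, 23 above its underside. z up.
- tall_sleeve_mid (a point): Tall slim white plastic sleeve standing upright: 36 diameter, 64 high, with a 14 hole down the middle. Point: its centre, 32 above its underside. z up.
- short_sleeve_mid (a point): Short thick white plastic sleeve standing upright: 46 diameter, 42 high, with a 20 hole down the middle. Point: its centre, 21 above its underside. z up.
- hex_cap_mid (a point): White plastic hexagonal cap with a small black nipple on top: 36 across flats, 42 across corners, hexagon 34 high, nipple 14 diameter and 8 high. Point: on its axis, 21 above its underside. y axis is square to one pair of flats, z up.
- pair_tray: Shallow grey plastic kit tray with a darker floor and with TWO pockets, fixed to the bench: 190 long (its x axis) by 74 wide (y axis). Floor 3 thick, walls and divider 4 thick, their tops 8 above the bench. Origin: centre of its underside. In the tray's frame the long pocket (116 x 66 inside) is centred at x = -33, y = 0, and the small pocket (62 x 66) at x = +60, y = 0.
- triple_tray: Shallow grey plastic kit tray with a darker floor and with THREE pockets in a row, fixed to the bench: 228 long (its x axis) by 88 wide (y axis). Floor 3 thick, walls and dividers 4 thick, tops 8 above the bench. Origin: centre of its underside. In the tray's frame the large end pocket (84 x 80 inside) is centred at x = -68, the middle pocket (70 x 80) at x = +13, the small end pocket (58 x 80) at x = +81, all at y = 0.
- tape_roll_mid (a point): Bystander: brown roll of tape lying flat among the stock, 64 diameter, 40 hole, 24 high. Point: its centre, 12 up. To be left where it is.
- scraper_mid (a point): Bystander: flat wooden scraper with a short dark blade, lying among the stock: handle 85 x 18 x 6 plus blade to 106 overall along its x axis. Point: middle of the handle, 3 up. To be left where it is.
Mind the look-alikes: they are no part of the job. Leave any blue or green look-alike of the part that bears round_casing_mid alone. Leave any purple look-alike of the part that bears long_casing_mid alone.

How it is judged:
At the end, for the whole second after the job is handed in: All five parts released, at rest, upright (0.15 rad) on the floor (5 mm) of their own pockets, centres off the pocket's centre by at most 13 mm (cap), 15 mm (sleeves, long casing) or 16 mm (round casing) along the tray and 15 mm (casings), 17, 20, 24 mm across; long casing along it (0.35 rad) (x of long_casing_mid in the frame of pair_tray between -0.048 and -0.018 m and y of long_casing_mid in the frame of pair_tray between -0.015 and 0.015 m and z of long_casing_mid in the frame of pair_tray between 0.022 and 0.032 m and angle between each of long_casing_mid, tall_sleeve_mid, round_casing_mid, short_sleeve_mid, hex_cap_mid's own z axis and vertical below 0.15 rad and linear speed of each of long_casing, tall_sleeve, round_casing, short_sleeve, hex_cap below 0.02 m/s and angle between the x axis of long_casing_mid and the x axis of pair_tray, either way round below 0.35 rad and x of tall_sleeve_mid in the frame of pair_tray between 0.045 and 0.075 m and y of tall_sleeve_mid in the frame of pair_tray between -0.017 and 0.017 m and z of tall_sleeve_mid in the frame of pair_tray between 0.03 and 0.04 m and x of round_casing_mid in the frame of triple_tray between -0.084 and -0.052 m and y of round_casing_mid in the frame of triple_tray between -0.015 and 0.015 m and z of round_casing_mid in the frame of triple_tray between 0.021 and 0.031 m and x of short_sleeve_mid in the frame of triple_tray between -0.002 and 0.028 m and y of short_sleeve_mid in the frame of triple_tray between -0.02 and 0.02 m and z of short_sleeve_mid in the frame of triple_tray between 0.019 and 0.029 m and x of hex_cap_mid in the frame of triple_tray between 0.068 and 0.094 m and y of hex_cap_mid in the frame of triple_tray between -0.024 and 0.024 m and z of hex_cap_mid in the frame of triple_tray between 0.019 and 0.029 m); the robot touches nothing.
It fails at once if the roll of tape is pushed more than 30 mm from its place (distance of tape_roll_mid from where it was at the start of the episode above 0.03 m).
It fails at once if the scraper is pushed more than 30 mm from its place (distance of scraper_mid from where it was at the start of the episode above 0.03 m).
It also fails if it takes over 128 s, if anything falls off the work surface, if the arm or the gripper's body presses on something with over 40 N, if the wrist force passes 120 N, or if a joint passes its speed limit or range.

## Robot

A 6-joint arm with a two-finger parallel gripper is mounted at the origin on the work surface. World frame = base frame: x ahead of the robot, y to its left, z up, the work surface at z = 0. Lengths are in m, angles in rad, forces in N, time in s.
With the tool pointing down it reaches from about 0.325 to 0.9 m from the base axis. Payload 6.1 kg.
Tool frame: the origin (TCP) lies between the finger pads; the fingertips stand 8 mm ahead of it and the grasp point (between the pads) lies 11 mm behind it; z points along the fingers, y is the line along which they close (so a half turn about z gives the same grasp; the last joint's range is limited). The gripper opens to 87 mm and grips with 3 to 60 N. Pads are 19 mm wide; open, the fingers measure 117 mm over their backs; the gripper's body (75 mm by 190 mm) begins 51 mm behind the grasp point.
Start: joints at [1.215, 0.22, 1.526, -0, 1.395, -0.126], TCP at [0.142, 0.609, 0.231] pointing down, gripper open.
Joint ranges: [-2.98, 2.98], [-0.91, 2.08], [0.09, 2.57], [-1.24, 4.39], [0.2, 2.65], [-2.68, 2.68]. Speed limits (rad/s): [2.57, 2.57, 3.01, 3.14, 3.14, 3.14].

## Interface

Orientations are given as a unit quaternion [x, y, z, w].
In Python, from plant import arm gives the robot as it stands. The module is installed in compiled form; this text tells all that it offers.
- The arm moves only by the shell command python3 -m handwheel 'ROWS' [FORCE]. ROWS is JSON, one flat list of numbers, 7 for each row, row after row: the shift along the tool's x, y, z each as a share of 25 mm, from -1 to 1, then the turn, a rotation vector about the tool's x, y, z each as a share of 5 degrees, from -1 to 1, then the closure, from -1 (fully open) to 1 (shut), so that 0 is half open. A call has exactly 10 rows; each row shifts and turns the commanded pose from where the row before left it, along the tool's axes as they then stand; what a row does not reach is not made up. A row lasts 1/8 s, in which the tool goes at most 62.5 mm and 10.7 degrees, less where a joint would pass 70% of its speed; a pose out of reach is approached as far as the arm can. A call with a number of a shift or a turn outside -1 to 1 is refused whole. A call with a gripper value outside its range is refused whole. The fingers move at their own pace and stop on an object; FORCE is the grip in N (left out, the last holds). Time passes only in rows, so rows that do not move let the fingers close, or fill a call up. It gives the time, the measured TCP pose, the force, the opening and the grip force at its end, in the units of the state.
- arm.read_state(): the state, without advancing time (a new reading comes with each control period).
- arm.capture(name): name is "side" or "top"; returns a dict with "frame" (384x512x3 uint8, red, green, blue), "K" (3x3 intrinsics, pixels), "eye" and "rotation" of the camera in the world. Camera axes: x right, y down, z forward; pixel columns grow to the right and rows downward; lengths in m; the calibration is good to about 2 mm. A picture is of the moment at which its call begins. There is no depth.
- arm.hand_in(): hands the job in; it is judged then, once.
The state is a dict: "time_s": time; "q": joint angles; "joint_velocities": joint speeds; "joint_torque": joint torques, N m; "tcp_pos": TCP position; "eef_rot": TCP orientation; "wrist_force": force on the tool from outside, world axes, zero at the start; "torque": the same for the moment, N m; "width": finger opening in m; "grip_force": force on a finger pad.
Only numpy, scipy, OpenCV 4.12 (cv2) and the standard library are available. Lean on these libraries where they do the work, as an engineer would, in place of code of your own. Each camera call takes 0.05 s, during which the arm holds its last target. There are 200 camera calls.

## Working session

There is one attempt and no reset: what is moved stays moved. The work goes in short steps, Python scripts to look and compute and a shell command to move; the robot and the scene stay as the last step left them, time stands still between calls to the robot, and variables do not carry over. Pictures are saved under pics/ and viewed, at most 14 in all, crops included, and the job is handed in when it is done.

```bash
mkdir -p pics && python3 - <<'E'
from plant import arm
import cv2,numpy as np
for n in("top","side"):
    c=arm.capture(n); cv2.imwrite(f"pics/{n}0.png",c["frame"][:,:,::-1])
    print(n,c["K"].tolist(),c["eye"],c["rotation"])
s=arm.read_state();print(s)
E
```

```text
top [[437.371311670401, 0.0, 257.15579391135225], [0.0, 437.371311670401, 189.82978515510771], [0.0, 0.0, 1.0]] [ 0.44453945 -0.01029021  0.97246967] [ 0.71329369 -0.69509958  0.06232856 -0.0645278 ]
side [[390.91957589018955, 0.0, 255.71517026778622], [0.0, 390.91957589018955, 191.77156151837028], [0.0, 0.0, 1.0]] [ 0.51233813 -0.48576123  0.63127007] [ 0.93461036 -0.0635413   0.02545018 -0.34902473]
{'time_s': 0.1, 'q': array([ 1.21492768e+00,  2.21165347e-01,  1.52748635e+00,  2.77709173e-05,
        1.39468432e+00, -1.26107132e-01]), 'joint_velocities': array([ 0.00030496, -0.00138335, -0.00319283,  0.00145154,  0.00062953,
       -0.00135928]), 'joint_torque': array([ 5.21862530e-04, -4.95947242e+01, -3.88525486e+01,  7.01775402e-02,
        5.13695937e-02, -3.76375522e-05]), 'tcp_pos': array([0.14215205, 0.60807027, 0.22954091]), 'eef_rot': array([ 1.14630619e-01,  9.93407802e-01, -8.43227823e-04, -2.21310345e-04]), 'wrist_force': array([ 0.55686102, -0.05497335,  0.56548103]), 'torque': array([-0.02846764, -0.00512291,  0.01259158]), 'grip_force': 0.0, 'width': 0.08704085673180506}
```

View pics/top0.png

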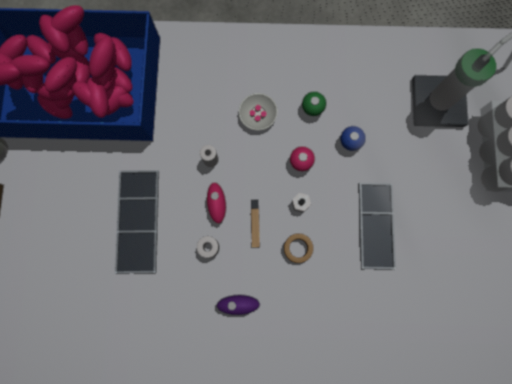

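View pics/side0.png

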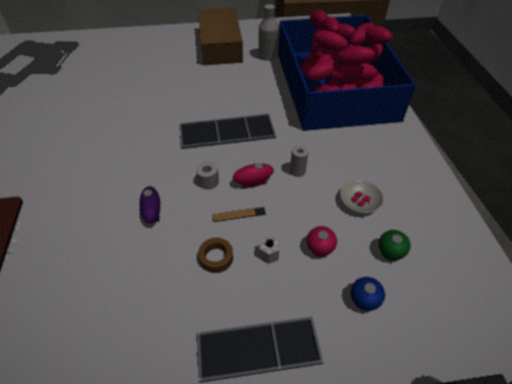

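The top view shows these candidates:
- **Long casing:** pink at (216,203). Look-alikes are the purple one at (238,305) and the pink pile in the blue bin around (70,70).
- **Round casing:** pink at (302,159). Look-alikes are green (314,103), blue (353,138) and the pink bits in the bowl (258,113).
- **White parts:** tall sleeve (209,155), short sleeve (207,247) and hex cap (302,203), with bottles at (510,140).
- **Bystanders:** tape (299,248) and scraper (255,223).
- **Trays:** the triple tray is at (137,221), large pocket at the bottom. The pair tray is at (377,226), long pocket at the bottom.

I choose the pink casings in the middle and the three white parts.

```bash
cat > h.py <<'E'
from plant import arm
import cv2,numpy as np
from scipy.spatial.transform import Rotation as R
def cast(c,uv,z):
    uv=np.atleast_2d(np.array(uv,float)); d=np.c_[uv,np.ones(len(uv))]@np.linalg.inv(c["K"]).T
    d=d@R.from_quat(c["rotation"]).as_matrix().T; e=np.array(c["eye"])
    return (e+d*((z-e[2])/d[:,2])[:,None])[:,:2]
def blob(mask,p,r=45):
    """largest contour near pixel p"""
    m=np.zeros_like(mask); cv2.circle(m,p,r,255,-1); m&=mask
    cs,_=cv2.findContours(m,cv2.RETR_EXTERNAL,cv2.CHAIN_APPROX_NONE)
    return max(cs,key=cv2.contourArea)
def cen(k):
    M=cv2.moments(k); return M["m10"]/M["m00"],M["m01"]/M["m00"]
def masks(c):
    hsv=cv2.cvtColor(c["frame"],cv2.COLOR_RGB2HSV); H,S,V=cv2.split(hsv)
    pink=(((H>160)|(H<3))&(S>140)&(V>60)).astype(np.uint8)*255
    return hsv,pink
E
python3 - <<'E'
from h import *
c=arm.capture("top"); hsv,pink=masks(c); f=c["frame"]
cv2.imwrite("pics/crop.png",cv2.resize(f[130:280,110:410],None,fx=2.6,fy=2.6,interpolation=cv2.INTER_CUBIC)[:,:,::-1])
for p in [(209,155),(207,247),(302,203),(230,180),(280,180),(137,215),(377,240),(119,200),(360,220)]: print(p,hsv[p[1],p[0]],end=' ')
print()
def ori(k,z):
    (x,y),(w,h),a=cv2.minAreaRect(k); b=cast(c,cv2.boxPoints(((x,y),(w,h),a)),z)
    e=[b[1]-b[0],b[2]-b[1]]; l=max(e,key=np.linalg.norm); return b.mean(0),[np.linalg.norm(v) for v in e],np.degrees(np.arctan2(l[1],l[0]))
print("long",ori(blob(pink,(216,203)),.027)); print("round",ori(blob(pink,(302,159),25),.028))
s=arm.capture("side"); _,ps=masks(s)
print("side long",cast(s,cen(blob(ps,(253,175),30)),.024),"round",cast(s,cen(blob(ps,(321,240),25)),.025))
print(cast(c,[(209,155)],.064),cast(c,[(207,247)],.042),cast(c,[(302,203)],.042))
E
```

```text
(209, 155) [ 15   5 110] (207, 247) [105   7  74] (302, 203) [90  6 41] (230, 180) [120   5 145] (280, 180) [110   5 145] (137, 215) [107  42  54] (377, 240) [105  27  76] (119, 200) [103  19  96] (360, 220) [105  16  96] 
long (array([0.58604974, 0.08520885]), [np.float64(0.08621038344713514), np.float64(0.03746228904575726)], np.float64(2.658424893167973))
round (array([ 0.68922859, -0.10228086]), [np.float64(0.052407299370787266), np.float64(0.04986187687487512)], np.float64(-25.020455015357626))
side long [[0.58695814 0.08961018]] round [[ 0.69282507 -0.09758641]]
[[0.68262116 0.09979376]] [[0.48804025 0.09754971]] [[ 0.5871732  -0.10231965]]
```

View pics/crop.png

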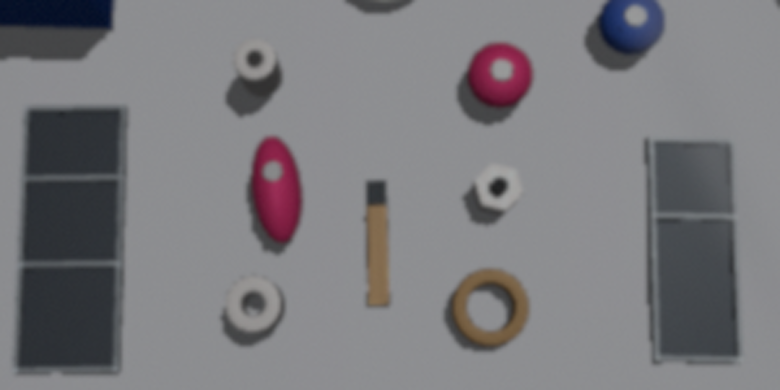

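The crop confirms the picks: tall sleeve top at (208,153), pink long casing at (216,203), short sleeve at (207,247), pink round casing at (302,159), and hex cap with black nipple at (302,202). Next I need the pocket centres, the white part centres and the hex angle.

```bash
python3 - <<'E'
from h import *
c=arm.capture("top"); hsv,_=masks(c); V=hsv[:,:,2]; f=cv2.resize(c["frame"],None,fx=4,fy=4,interpolation=cv2.INTER_CUBIC)
V4=cv2.cvtColor(f,cv2.COLOR_RGB2HSV)[:,:,2]
up=lambda k:(np.asarray(k,float)+.5)/4-.5
for n,p,t in [("T small",(138,185),80),("T mid",(137,215),80),("T large",(136,250),80),("P small",(377,198),110),("P long",(377,240),110)]:
    v=V4[p[1]*4,p[0]*4]; m=(V4<(int(v)+22)).astype(np.uint8)*255
    m=cv2.morphologyEx(m,cv2.MORPH_OPEN,np.ones((9,9)))
    n_,lab=cv2.connectedComponents(m); l=(lab==lab[p[1]*4,p[0]*4]).astype(np.uint8)
    k=max(cv2.findContours(l,0,1)[0],key=cv2.contourArea)
    b=cast(c,up(cv2.boxPoints(cv2.minAreaRect(k))),.003); e=[b[1]-b[0],b[2]-b[1]]
    print(n,v,b.mean(0).round(4),[(round(np.linalg.norm(x),3),round(np.degrees(np.arctan2(x[1],x[0])),1)) for x in e])
for n,p,z in [("tall",(208,153),.064),("short",(207,247),.042),("hex",(302,202),.034)]:
    w=V4[p[1]*4-60:p[1]*4+60,p[0]*4-60:p[0]*4+60]; m=np.zeros_like(V4); m[p[1]*4-60:p[1]*4+60,p[0]*4-60:p[0]*4+60]=(w>172)*255
    k=cv2.convexHull(max(cv2.findContours(m,0,1)[0],key=cv2.contourArea)); q=cast(c,up(k[:,0]),z)
    (cx,cy),r=cv2.minEnclosingCircle((q*1000).astype(np.float32)); print(n,V[p[1],p[0]],cx,cy,"r",r, "mean",cast(c,up(cen(k)),z))
    if n=="hex":
        a=np.radians(np.arange(0,60,2)); print({int(round(np.degrees(t))):round(1000*sum(np.ptp(q@[np.cos(t+i*np.pi/3),np.sin(t+i*np.pi/3)]) for i in range(3))/3,1) for t in a})
E
```

```text
T small 54 [0.6263 0.265 ] [(np.float64(0.081), np.float64(-88.5)), (np.float64(0.058), np.float64(-176.1))]
T mid 54 [0.5582 0.2624] [(np.float64(0.081), np.float64(-88.5)), (np.float64(0.07), np.float64(-176.1))]
T large 54 [0.4766 0.2593] [(np.float64(0.081), np.float64(-88.5)), (np.float64(0.084), np.float64(-176.1))]
P small 88 [ 0.6093 -0.273 ] [(np.float64(0.063), np.float64(-1.0)), (np.float64(0.068), np.float64(-88.5))]
P long 77 [ 0.5158 -0.2743] [(np.float64(0.068), np.float64(-87.2)), (np.float64(0.119), np.float64(179.6))]Traceback (most recent call last):
  File "<stdin>", line 14, in <module>
ValueError: max() iterable argument is empty
```

```bash
python3 - <<'E'
from h import *
c=arm.capture("top"); f=cv2.resize(c["frame"],None,fx=4,fy=4,interpolation=cv2.INTER_CUBIC)
V4=cv2.cvtColor(f,cv2.COLOR_RGB2HSV)[:,:,2]
up=lambda k:(np.asarray(k,float)+.5)/4-.5
for n,p,z in [("tall",(208,153),.064),("short",(207,247),.042),("hex",(302,202),.034)]:
    sl=np.s_[p[1]*4-60:p[1]*4+60,p[0]*4-60:p[0]*4+60]; w=V4[sl]; bg=np.median(w); hi=np.percentile(w,98)
    m=np.zeros_like(V4); m[sl]=(w>(bg+hi)/2)*255
    k=cv2.convexHull(max(cv2.findContours(m,0,1)[0],key=cv2.contourArea)); q=cast(c,up(k[:,0]),z)
    (cx,cy),r=cv2.minEnclosingCircle((q*1000).astype(np.float32)); print(n,bg,hi,cx,cy,"r",r, "mean",cast(c,up(cen(k)),z))
    if n=="hex":
        a=np.radians(np.arange(0,60,4)); print({int(round(np.degrees(t))):float(round(1000*sum(np.ptp(q@[np.cos(t+i*np.pi/3),np.sin(t+i*np.pi/3)]) for i in range(3))/3,1)) for t in a})
E
```

```text
tall 144.0 151.0 689.7910766601562 101.76838684082031 r 14.84744644165039 mean [[0.68983163 0.10212004]]
short 143.0 152.0 490.3675842285156 96.7052230834961 r 19.27698516845703 mean [[0.49033005 0.09688717]]
hex 145.0 163.0 593.3592529296875 -101.83940124511719 r 18.836294174194336 mean [[ 0.59298297 -0.10214344]]
{0: 35.6, 4: 36.1, 8: 36.6, 12: 36.9, 16: 37.1, 20: 37.0, 24: 36.8, 28: 36.4, 32: 36.0, 36: 35.4, 40: 34.8, 44: 34.0, 48: 33.9, 52: 34.6, 56: 35.1}
```

```bash
cat > go.py <<'E'
import sys
from h import *
x,y,z,yaw=map(float,sys.argv[1:5])   # yaw: world angle of the closing line (tool y), deg
s=arm.read_state(); r0=R.from_quat(s["eef_rot"])
a=np.radians(yaw); Y=[np.cos(a),np.sin(a),0]; Z=[0,0,-1]; T=R.from_matrix(np.c_[np.cross(Y,Z),Y,Z])
print("t",round(s["time_s"],2),"at",s["tcp_pos"].round(4),"turn/5deg",(np.degrees((r0.inv()*T).as_rotvec())/5).round(2),
 "shift/25mm after turn",(T.inv().apply(np.array([x,y,z])-s["tcp_pos"])/.025).round(2),"w",round(s["width"],4),"F",round(s["grip_force"],1))
E
python3 - <<'E'
from h import *
c=arm.capture("top"); _,pink=masks(c)
k=blob(pink,(216,203),30); (p,ax,an)=cv2.fitEllipse(k); an=np.radians(an); d=np.array([-np.sin(an),np.cos(an)])
q=cast(c,[p,p+20*d],.027); v=q[1]-q[0]; print(q[0],ax,"psi",np.degrees(np.arctan2(v[1],v[0])), cv2.contourArea(k))
E
python3 go.py .5865 .0875 .12 90
```

```text
[0.58533989 0.0845723 ] (16.381250381469727, 38.11854553222656) psi 8.578181772164621 488.5
t 0.35 at [0.1423 0.6085 0.2303] turn/5deg [-0.   -0.   -2.63] shift/25mm after turn [-17.77 -20.84   4.41] w 0.087 F 0.0
```

```bash
python3 -m handwheel '[0,0,0.8,0,0,-0.88,-1, 0,0,0.8,0,0,-0.88,-1, 0,0,0.8,0,0,-0.88,-1, 0,0,0.8,0,0,-0.88,-1, 0,0,0,0,0,-0.88,-1, -0.8,-1,0,0,0,0,-1, -0.8,-1,0,0,0,0,-1, -0.8,-1,0,0,0,0,-1, -0.8,-1,0,0,0,0,-1, -0.8,-1,0,0,0,0,-1]' 30 && python3 go.py .5865 .0875 .12 98.6
```

```text
time_s: 1.6
tcp_pos: [0.2611, 0.4997, 0.1507]
eef_rot: [-0.077, 0.997, 0.0, 0.0]
wrist_force: [0.1, 0.5, -0.6]
width: 0.0869
grip_force: 0.0
t 1.6 at [0.2611 0.4997 0.1507] turn/5deg [0.   0.   0.05] shift/25mm after turn [-10.4  -18.25   1.23] w 0.0869 F 0.0
```

```bash
python3 -m handwheel '[-0.58,-1,0.1,0,0,0,-1, -0.58,-1,0.1,0,0,0,-1, -0.58,-1,0.1,0,0,0,-1, -0.58,-1,0.1,0,0,0,-1, -0.58,-1,0.1,0,0,0,-1, -0.58,-1,0.1,0,0,0,-1, -0.58,-1,0.1,0,0,0,-1, -0.58,-1,0.1,0,0,0,-1, -0.58,-1,0.1,0,0,0,-1, -0.58,-1,0.1,0,0,0,-1]' >/dev/null && python3 go.py .5865 .0875 .12 98.6
```

```text
t 2.85 at [0.4427 0.2749 0.1256] turn/5deg [0.   0.   0.05] shift/25mm after turn [-4.57 -8.27  0.22] w 0.0868 F 0.0
```

```bash
python3 -m handwheel '[-0.57,-1,0,0,0,0,-1, -0.57,-1,0,0,0,0,-1, -0.57,-1,0,0,0,0,-1, -0.57,-1,0,0,0,0,-1, -0.57,-1,0,0,0,0,-1, -0.57,-1,0,0,0,0,-1, -0.57,-1,0,0,0,0,-1, 0,0,0,0,0,0,-1, 0,0,0,0,0,0,-1, 0,0,0,0,0,0,-1]' >/dev/null && python3 go.py .5865 .0875 .12 98.6
python3 - <<'E'
from h import *
s=arm.capture("side"); cv2.imwrite("pics/s1.png",s["frame"][:,:,::-1])
E
```

```text
t 4.1 at [0.5668 0.1188 0.1254] turn/5deg [ 0.   -0.01  0.06] shift/25mm after turn [-0.59 -1.36  0.22] w 0.087 F 0.0
```

```bash
python3 -m handwheel '[-0.3,-0.68,0.2,0,0,0,-1, -0.29,-0.68,0.8,0,0,0,-1, 0,0,0.85,0,0,0,-1, 0,0,0.85,0,0,0,-1, 0,0,0.85,0,0,0,-1, 0,0,0.8,0,0,0,-1, 0,0,0,0,0,0,1, 0,0,0,0,0,0,1, 0,0,0,0,0,0,1, 0,0,0,0,0,0,1]' 20 && python3 go.py .5158 -.2743 .1 90.8
```

```text
time_s: 5.4
tcp_pos: [0.588, 0.0868, 0.0177]
eef_rot: [-0.077, 0.997, -0.0, 0.001]
wrist_force: [0.1, 0.3, 0.3]
width: 0.0547
grip_force: 0.0
t 5.4 at [0.588  0.0868 0.0177] turn/5deg [-0.    0.02  1.61] shift/25mm after turn [  3.09 -14.4   -3.29] w 0.0547 F 0.0
```

```bash
python3 -m handwheel '[0,0,0,0,0,0,1, 0,0,0,0,0,0,1, 0,0,0,0,0,0,1, 0,0,0,0,0,0,1, 0,0,0,0,0,0,1, 0,0,-0.5,0,0,0,1, 0,0,-0.8,0,0,0,1, 0,0,-0.8,0,0,0.8,1, 0,0,-0.8,0,0,0.8,1, 0,0,-0.8,0,0,0,1]' 20 && python3 go.py .5158 -.2743 .1 90.8
```

```text
time_s: 6.65
tcp_pos: [0.5876, 0.0867, 0.1113]
eef_rot: [-0.008, 1.0, 0.0, 0.001]
wrist_force: [-0.5, -0.8, -0.6]
width: 0.041
grip_force: 20.0
t 6.65 at [0.5876 0.0867 0.1113] turn/5deg [0.   0.01 0.01] shift/25mm after turn [  3.07 -14.4    0.45] w 0.041 F 20.0
```

```bash
python3 -m handwheel '[0.2,-0.96,0,0,0,0,1, 0.2,-0.96,0,0,0,0,1, 0.2,-0.96,0,0,0,0,1, 0.2,-0.96,0,0,0,0,1, 0.2,-0.96,0,0,0,0,1, 0.2,-0.96,0,0,0,0,1, 0.2,-0.96,0,0,0,0,1, 0.2,-0.96,0,0,0,0,1, 0.2,-0.96,0,0,0,0,1, 0.2,-0.96,0,0,0,0,1]' >/dev/null&& python3 -m handwheel '[0.2,-0.96,0,0,0,0,1, 0.2,-0.96,0,0,0,0,1, 0.2,-0.96,0,0,0,0,1, 0.2,-0.96,0,0,0,0,1, 0.2,-0.96,0,0,0,0,1, 0,0,0.6,0,0,0,1, 0,0,0.6,0,0,0,1, 0,0,0.6,0,0,0,1, 0,0,0.6,0,0,0,1, 0,0,0,0,0,0,1]' && python3 go.py .5158 -.2743 .0205 90.8
```

```text
time_s: 9.15
tcp_pos: [0.5163, -0.273, 0.0471]
eef_rot: [-0.008, 1.0, 0.001, -0.002]
wrist_force: [0.3, 0.6, -1.1]
width: 0.0412
grip_force: 20.0
t 9.15 at [ 0.5163 -0.273   0.0471] turn/5deg [ 0.03 -0.04  0.01] shift/25mm after turn [ 0.02 -0.05  1.06] w 0.0412 F 20.0
```

```bash
python3 -m handwheel '[0,0,0.5,0,0,0,1, 0,0,0.35,0,0,0,1, 0,0,0.2,0,0,0,1, 0,0,0,0,0,0,1, 0,0,0,0,0,0,-0.6, 0,0,0,0,0,0,-0.6, 0,0,0,0,0,0,-0.6, 0,0,0,0,0,0,-0.6, 0,0,-0.5,0,0,0,-0.6, 0,0,-1,0,0,0,-0.6]' && python3 go.py .5915 -.102 .017 107
```

```text
time_s: 10.4
tcp_pos: [0.5168, -0.2738, 0.0605]
eef_rot: [-0.007, 1.0, 0.001, -0.001]
wrist_force: [0.9, 0.0, 0.8]
width: 0.0695
grip_force: 0.0
t 10.4 at [ 0.5168 -0.2738  0.0605] turn/5deg [ 0.02 -0.02 -3.23] shift/25mm after turn [-4.87  5.7   1.74] w 0.0695 F 0.0
```

```bash
python3 -m handwheel '[0,0,-0.9,0,0,-0.81,-1, 0,0,-0.9,0,0,-0.81,-1, 0,0,0,0,0,-0.81,-1, 0,0,0,0,0,-0.81,-1, -0.81,0.95,0,0,0,0,-1, -0.81,0.95,0,0,0,0,-1, -0.81,0.95,0,0,0,0,-1, -0.81,0.95,0,0,0,0,-1, -0.81,0.95,0,0,0,0,-1, -0.81,0.95,0,0,0,0,-1]' >/dev/null && python3 go.py .5915 -.102 .017 107
python3 - <<'E'
from h import *
s=arm.capture("side"); cv2.imwrite("pics/s2.png",s["frame"][:,:,::-1])
E
```

```text
t 11.65 at [ 0.5927 -0.1017  0.1067] turn/5deg [-0.01  0.01  0.01] shift/25mm after turn [0.05 0.   3.59] w 0.0873 F 0.0
```

View pics/s2.png

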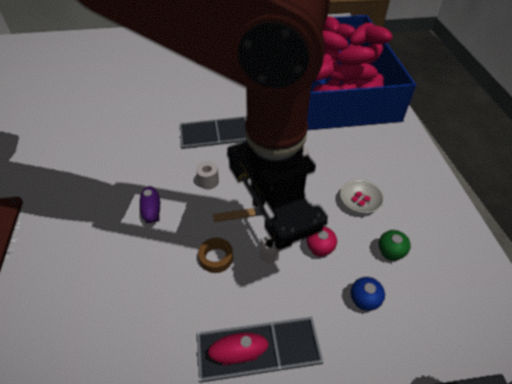

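The side view shows the long casing lying in the long pocket at (238,348) and the gripper open over the cap at (268,248). I'll descend and grip.

```bash
python3 -m handwheel '[0.05,0,0.9,0,0,0,-1, 0,0,0.9,0,0,0,-1, 0,0,0.9,0,0,0,-1, 0,0,0.85,0,0,0,-1, 0,0,0,0,0,0,1, 0,0,0,0,0,0,1, 0,0,0,0,0,0,1, 0,0,0,0,0,0,1, 0,0,0,0,0,0,1, 0,0,0,0,0,0,1]' 20 >/dev/null && python3 -m handwheel '[0,0,0,0,0,0,1, 0,0,0,0,0,0,1, 0,0,0,0,0,0,1, 0,0,0,0,0,0,1, 0,0,-0.5,0,0,0,1, 0,0,-1,0,0,0.8,1, 0,0,-1,0,0,0.8,1, 0,0,-1,0,0,0.8,1, 0,0,-0.2,0,0,0.5,1, 0,0,0,0,0,0,1]' && python3 go.py .6263 .265 .02 92.2
```

```text
time_s: 14.2
tcp_pos: [0.5913, -0.1032, 0.1106]
eef_rot: [-0.022, 1.0, -0.0, 0.001]
wrist_force: [-0.0, -0.3, -1.1]
width: 0.0357
grip_force: 20.0
t 14.2 at [ 0.5913 -0.1032  0.1106] turn/5deg [-0.01  0.02  0.07] shift/25mm after turn [-1.96 14.66  3.62] w 0.0357 F 20.0
```

```bash
python3 -m handwheel '[-0.13,0.98,0,0,0,0,1, -0.13,0.98,0,0,0,0,1, -0.13,0.98,0,0,0,0,1, -0.13,0.98,0,0,0,0,1, -0.13,0.98,0,0,0,0,1, -0.13,0.98,0,0,0,0,1, -0.13,0.98,0,0,0,0,1, -0.13,0.98,0,0,0,0,1, -0.13,0.98,0,0,0,0,1, -0.13,0.98,0,0,0,0,1]' >/dev/null&& python3 -m handwheel '[-0.13,0.98,0,0,0,0,1, -0.13,0.98,0,0,0,0,1, -0.13,0.98,0,0,0,0,1, -0.13,0.98,0,0,0,0,1, -0.13,0.96,0,0,0,0,1, 0,0,0.6,0,0,0,1, 0,0,0.6,0,0,0,1, 0,0,0.6,0,0,0,1, 0,0,0.6,0,0,0,1, 0,0,0,0,0,0,1]' && python3 go.py .6263 .265 .02 92.2
```

```text
time_s: 16.7
tcp_pos: [0.6218, 0.2649, 0.0469]
eef_rot: [-0.022, 1.0, -0.001, -0.002]
wrist_force: [-0.2, -0.2, -1.5]
width: 0.0358
grip_force: 20.0
t 16.7 at [0.6218 0.2649 0.0469] turn/5deg [-0.01 -0.04  0.06] shift/25mm after turn [-0.18 -0.    1.08] w 0.0358 F 20.0
```

```bash
python3 -m handwheel '[-0.18,0,0.4,0,0,0,1, 0,0,0.4,0,0,0,1, 0,0,0.23,0,0,0,1, 0,0,0,0,0,0,1, 0,0,0,0,0,0,-0.6, 0,0,0,0,0,0,-0.6, 0,0,0,0,0,0,-0.6, 0,0,0,0,0,0,-0.6, 0,0,-0.5,0,0,0,-0.6, 0,0,-1,0,0,0,-0.6]' && python3 go.py .69 .102 .024 90
```

```text
time_s: 17.95
tcp_pos: [0.6268, 0.2658, 0.0608]
eef_rot: [-0.022, 1.0, -0.0, -0.001]
wrist_force: [-0.0, -0.4, -0.5]
width: 0.0692
grip_force: 0.0
t 17.95 at [0.6268 0.2658 0.0608] turn/5deg [-0.01 -0.03  0.51] shift/25mm after turn [-2.53 -6.55  1.47] w 0.0692 F 0.0
```

```bash
python3 -m handwheel '[0,0,-1,0,0,0.5,-1, 0,0,-1,0,0,0,-1, -0.36,-0.94,0,0,0,0,-1, -0.36,-0.94,0,0,0,0,-1, -0.36,-0.94,0,0,0,0,-1, -0.36,-0.94,0,0,0,0,-1, -0.36,-0.94,0,0,0,0,-1, -0.36,-0.94,0,0,0,0,-1, -0.36,-0.94,0,0,0,0,-1, 0,0,0,0,0,0,-1]' >/dev/null && python3 go.py .69 .102 .024 90
python3 - <<'E'
from h import *
s=arm.capture("side"); cv2.imwrite("pics/s3.png",s["frame"][:,:,::-1])
E
```

```text
t 19.2 at [0.6917 0.0992 0.1111] turn/5deg [-0.    0.   -0.02] shift/25mm after turn [0.07 0.11 3.48] w 0.0871 F 0.0
```

View pics/s3.png

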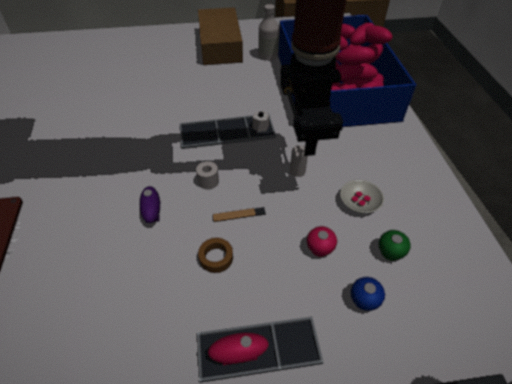

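The side view shows the cap standing in the small pocket at (261,122) and the gripper over the tall sleeve at (299,162).

```bash
python3 -m handwheel '[0.07,0.1,0.9,0,0,0,-1, 0,0,0.9,0,0,0,-1, 0,0,0.9,0,0,0,-1, 0,0,0.75,0,0,0,-1, 0,0,0,0,0,0,1, 0,0,0,0,0,0,1, 0,0,0,0,0,0,1, 0,0,0,0,0,0,1, 0,0,0,0,0,0,1, 0,0,0,0,0,0,1]' 20 >/dev/null && python3 -m handwheel '[0,0,0,0,0,0,1, 0,0,0,0,0,0,1, 0,0,0,0,0,0,1, 0,0,0,0,0,0,1, 0,0,-0.5,0,0,0,1, 0,0,-1,0,0,0,1, 0,0,-1,0,0,0,1, 0,0,-1,0,0,0,1, 0,0,-0.2,0,0,0,1, 0,0,0,0,0,0,1]' && python3 go.py .6093 -.273 .029 90.8
```

```text
time_s: 21.75
tcp_pos: [0.689, 0.1041, 0.1172]
eef_rot: [-0.0, 1.0, -0.0, 0.0]
wrist_force: [0.1, 0.0, -0.1]
width: 0.0362
grip_force: 20.0
t 21.75 at [0.689  0.1041 0.1172] turn/5deg [-0.    0.   -0.15] shift/25mm after turn [  3.4  -15.04   3.53] w 0.0362 F 20.0
```

```bash
python3 -m handwheel '[0.21,-0.94,0,0,0,-0.15,1, 0.21,-0.94,0,0,0,0,1, 0.21,-0.94,0,0,0,0,1, 0.21,-0.94,0,0,0,0,1, 0.21,-0.94,0,0,0,0,1, 0.21,-0.94,0,0,0,0,1, 0.21,-0.94,0,0,0,0,1, 0.21,-0.94,0,0,0,0,1, 0.21,-0.94,0,0,0,0,1, 0.21,-0.94,0,0,0,0,1]' >/dev/null&& python3 -m handwheel '[0.21,-0.94,0,0,0,0,1, 0.21,-0.94,0,0,0,0,1, 0.21,-0.94,0,0,0,0,1, 0.21,-0.94,0,0,0,0,1, 0.21,-0.94,0,0,0,0,1, 0.21,-0.94,0,0,0,0,1, 0,0,0.8,0,0,0,1, 0,0,0.8,0,0,0,1, 0,0,0.8,0,0,0,1, 0,0,0,0,0,0,1]' && python3 go.py .6093 -.273 .028 90.8
```

```text
time_s: 24.25
tcp_pos: [0.608, -0.2709, 0.0535]
eef_rot: [-0.007, 1.0, 0.002, -0.003]
wrist_force: [-0.7, -0.2, -0.5]
width: 0.0364
grip_force: 20.0
t 24.25 at [ 0.608  -0.2709  0.0535] turn/5deg [ 0.04 -0.06  0.01] shift/25mm after turn [-0.05 -0.09  1.02] w 0.0364 F 20.0
```

Lower, release and lift; the next target is the round casing.

```bash
python3 -m handwheel '[-0.05,-0.09,0.4,0,0,0,1, 0,0,0.4,0,0,0,1, 0,0,0.21,0,0,0,1, 0,0,0,0,0,0,1, 0,0,0,0,0,0,-0.6, 0,0,0,0,0,0,-0.6, 0,0,0,0,0,0,-0.6, 0,0,0,0,0,0,-0.6, 0,0,-1,0,0,0,-0.6, 0,0,-1,0,0,0,-0.6]' && python3 go.py .691 -.1 .017 90
```

```text
time_s: 25.5
tcp_pos: [0.6109, -0.2749, 0.0822]
eef_rot: [-0.007, 1.0, 0.0, -0.0]
wrist_force: [0.8, -0.6, 0.8]
width: 0.0695
grip_force: 0.0
t 25.5 at [ 0.6109 -0.2749  0.0822] turn/5deg [ 0.01 -0.01  0.16] shift/25mm after turn [-3.21  7.    2.61] w 0.0695 F 0.0
```

```bash
python3 -m handwheel '[0,0,-0.7,0,0,0.16,-1, 0,0,-0.5,0,0,0,-1, -0.46,1,0,0,0,0,-1, -0.46,1,0,0,0,0,-1, -0.46,1,0,0,0,0,-1, -0.46,1,0,0,0,0,-1, -0.46,1,0,0,0,0,-1, -0.46,1,0,0,0,0,-1, -0.46,1,0,0,0,0,-1, 0,0,0,0,0,0,-1]' >/dev/null && python3 go.py .691 -.1 .017 90
python3 - <<'E'
from h import *
s=arm.capture("side"); cv2.imwrite("pics/s4.png",s["frame"][:,:,::-1])
E
```

```text
t 26.75 at [ 0.6919 -0.0981  0.1115] turn/5deg [ 0.01 -0.01  0.03] shift/25mm after turn [ 0.04 -0.08  3.78] w 0.0871 F 0.0
```

View pics/s4.png

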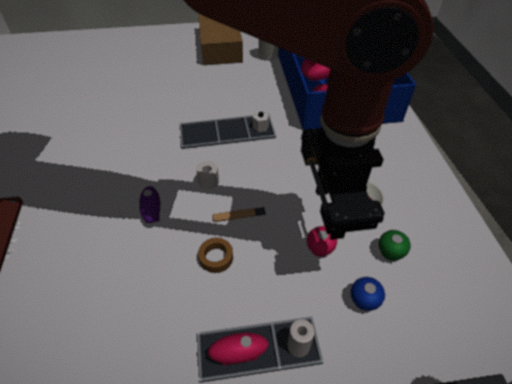

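The side view shows the tall sleeve upright in the small pocket at (301,338) and the gripper over the pink round casing at (321,241).

```bash
python3 -m handwheel '[0.04,-0.08,0.9,0,0,0,-1, 0,0,0.95,0,0,0,-1, 0,0,0.95,0,0,0,-1, 0,0,0.9,0,0,0,-1, 0,0,0,0,0,0,1, 0,0,0,0,0,0,1, 0,0,0,0,0,0,1, 0,0,0,0,0,0,1, 0,0,0,0,0,0,1, 0,0,0,0,0,0,1]' 20 && python3 -m handwheel '[0,0,0,0,0,0,1, 0,0,0,0,0,0,1, 0,0,-0.5,0,0,0,1, 0,0,-1,0,0,0,1, 0,0,-1,0,0,0,1, 0,0,-1,0,0,0,1, 0,0,-0.2,0,0,0,1, 0,0,0,0,0,0,1, 0,0,0,0,0,0,1, 0,0,0,0,0,0,1]' && python3 go.py .4766 .2593 .021 92.2
```

```text
time_s: 28.05
tcp_pos: [0.6917, -0.1022, 0.0209]
eef_rot: [0.0, 1.0, -0.0, 0.001]
wrist_force: [-0.6, 0.5, 5.8]
width: 0.055
grip_force: 20.0
time_s: 29.3
tcp_pos: [0.6899, -0.102, 0.1105]
eef_rot: [0.0, 1.0, 0.0, -0.001]
wrist_force: [-0.0, 0.6, -0.7]
width: 0.0549
grip_force: 20.0
t 29.3 at [ 0.6899 -0.102   0.1105] turn/5deg [ 0.01 -0.03 -0.44] shift/25mm after turn [ 7.97 14.77  3.58] w 0.0549 F 20.0
```

```bash
python3 -m handwheel '[0.5,0.92,0,0,0,-0.44,1, 0.5,0.92,0,0,0,0,1, 0.5,0.92,0,0,0,0,1, 0.5,0.92,0,0,0,0,1, 0.5,0.92,0,0,0,0,1, 0.5,0.92,0,0,0,0,1, 0.5,0.92,0,0,0,0,1, 0.5,0.92,0,0,0,0,1, 0.5,0.92,0,0,0,0,1, 0.5,0.92,0,0,0,0,1]' >/dev/null&& python3 -m handwheel '[0.5,0.92,0,0,0,0,1, 0.5,0.92,0,0,0,0,1, 0.5,0.92,0,0,0,0,1, 0.5,0.92,0,0,0,0,1, 0.5,0.92,0,0,0,0,1, 0.5,0.92,0,0,0,0,1, 0,0,0.8,0,0,0,1, 0,0,0.8,0,0,0,1, 0,0,0.8,0,0,0,1, 0,0,0,0,0,0,1]' && python3 go.py .4766 .2593 .021 92.2
python3 - <<'E'
from h import *
s=arm.capture("side"); cv2.imwrite("pics/s5.png",cv2.resize(s["frame"][80:200,120:320],None,fx=3,fy=3)[:,:,::-1])
E
```

```text
time_s: 31.8
tcp_pos: [0.4757, 0.2582, 0.0504]
eef_rot: [-0.019, 1.0, -0.001, -0.002]
wrist_force: [0.4, -0.5, -1.5]
width: 0.0549
grip_force: 20.0
t 31.8 at [0.4757 0.2582 0.0504] turn/5deg [-0.01 -0.04  0.  ] shift/25mm after turn [-0.04  0.04  1.17] w 0.0549 F 20.0
```

View pics/s5.png

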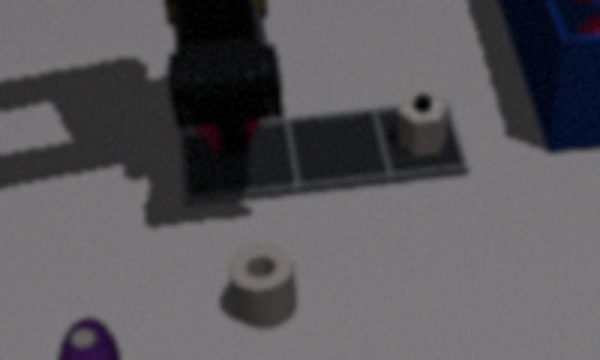

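The crop shows the round casing in the fingers at (228,135) over the large pocket, with the cap upright in its own pocket. I'll lower slowly.

```bash
python3 -m handwheel '[-0.04,0.04,0.4,0,0,0,1, 0,0,0.4,0,0,0,1, 0,0,0.2,0,0,0,1, 0,0,0.05,0,0,0,1, 0,0,0.05,0,0,0,1, 0,0,0,0,0,0,1, 0,0,0,0,0,0,1, 0,0,0,0,0,0,1, 0,0,0,0,0,0,1, 0,0,0,0,0,0,1]' && python3 go.py .4766 .2593 .021 92.2
```

```text
time_s: 33.1
tcp_pos: [0.4787, 0.2595, 0.0246]
eef_rot: [-0.019, 1.0, 0.0, 0.0]
wrist_force: [0.1, 0.4, -1.0]
width: 0.0551
grip_force: 20.0
t 33.1 at [0.4787 0.2595 0.0246] turn/5deg [ 0.  0. -0.] shift/25mm after turn [ 0.09 -0.    0.14] w 0.0551 F 20.0
```

```bash
python3 -m handwheel '[0.05,0,0.05,0,0,0,1, 0,0,0.05,0,0,0,1, 0,0,0.03,0,0,0,1, 0,0,0,0,0,0,1, 0,0,0,0,0,0,-0.9, 0,0,0,0,0,0,-0.9, 0,0,0,0,0,0,-0.9, 0,0,0,0,0,0,-0.9, 0,0,-0.8,0,0,0,-0.9, 0,0,-1,0,0,0,-0.9]' && python3 go.py .4905 .097 .016 90
```

```text
time_s: 34.35
tcp_pos: [0.4766, 0.2591, 0.0659]
eef_rot: [-0.019, 1.0, -0.0, -0.001]
wrist_force: [0.4, 0.0, 0.8]
width: 0.0826
grip_force: 0.0
t 34.35 at [0.4766 0.2591 0.0659] turn/5deg [-0.01 -0.02  0.44] shift/25mm after turn [-0.55 -6.48  1.99] w 0.0826 F 0.0
```

```bash
python3 -m handwheel '[0,0,-0.7,0,0,0.44,-1, 0,0,-0.7,0,0,0,-1, -0.08,-0.93,0,0,0,0,-1, -0.08,-0.93,0,0,0,0,-1, -0.08,-0.93,0,0,0,0,-1, -0.08,-0.93,0,0,0,0,-1, -0.08,-0.93,0,0,0,0,-1, -0.08,-0.93,0,0,0,0,-1, -0.08,-0.93,0,0,0,0,-1, 0,0,0,0,0,0,-1]' >/dev/null && python3 go.py .4905 .097 .016 90
python3 - <<'E'
from h import *
s=arm.capture("side"); cv2.imwrite("pics/s6.png",s["frame"][:,:,::-1])
E
```

```text
t 35.6 at [0.4915 0.0956 0.1014] turn/5deg [-0.   -0.   -0.02] shift/25mm after turn [0.04 0.06 3.42] w 0.0872 F 0.0
```

View pics/s6.png

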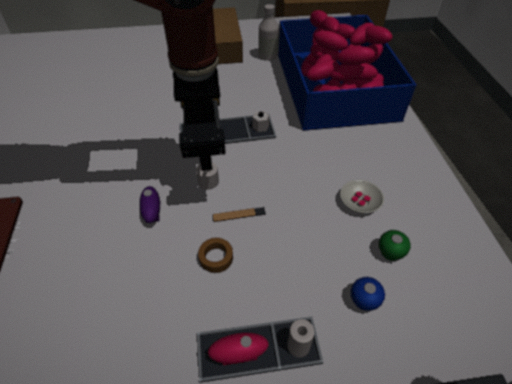

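The side view shows the gripper right over the short sleeve at (208,175). The arm hides the round casing, so I'll check it later. Now I'll grip the sleeve.

```bash
python3 -m handwheel '[0.04,0.06,0.85,0,0,0,-1, 0,0,0.85,0,0,0,-1, 0,0,0.85,0,0,0,-1, 0,0,0.8,0,0,0,-1, 0,0,0,0,0,0,1, 0,0,0,0,0,0,1, 0,0,0,0,0,0,1, 0,0,0,0,0,0,1, 0,0,0,0,0,0,1, 0,0,0,0,0,0,1]' 20 && python3 -m handwheel '[0,0,0,0,0,0,1, 0,0,0,0,0,0,1, 0,0,0,0,0,0,1, 0,0,-0.5,0,0,0,1, 0,0,-1,0,0,0,1, 0,0,-1,0,0,0,1, 0,0,-1,0,0,0,1, 0,0,-0.2,0,0,0,1, 0,0,0,0,0,0,1, 0,0,0,0,0,0,1]' && python3 go.py .5582 .2624 .021 92.2
```

```text
time_s: 36.9
tcp_pos: [0.4908, 0.0983, 0.0181]
eef_rot: [0.0, 1.0, 0.0, 0.0]
wrist_force: [-0.4, 1.8, 3.6]
width: 0.0453
grip_force: 20.0
time_s: 38.15
tcp_pos: [0.4894, 0.0981, 0.1088]
eef_rot: [0.0, 1.0, -0.0, -0.001]
wrist_force: [0.7, 0.8, -0.6]
width: 0.0458
grip_force: 20.0
t 38.15 at [0.4894 0.0981 0.1088] turn/5deg [-0.   -0.03 -0.44] shift/25mm after turn [-3.    6.46  3.51] w 0.0458 F 20.0
```

```bash
python3 -m handwheel '[-0.43,0.92,0,0,0,-0.44,1, -0.43,0.92,0,0,0,0,1, -0.43,0.92,0,0,0,0,1, -0.43,0.92,0,0,0,0,1, -0.43,0.92,0,0,0,0,1, -0.43,0.92,0,0,0,0,1, -0.43,0.92,0,0,0,0,1, 0,0,0.9,0,0,0,1, 0,0,0.9,0,0,0,1, 0,0,0.6,0,0,0,1]' >/dev/null && python3 go.py .5582 .2624 .0205 92.2
```

```text
t 39.4 at [0.5588 0.2611 0.0473] turn/5deg [-0.01 -0.04 -0.  ] shift/25mm after turn [0.02 0.05 1.07] w 0.0455 F 20.0
```

```bash
python3 -m handwheel '[0.02,0.05,0.5,0,0,0,1, 0,0,0.4,0,0,0,1, 0,0,0.15,0,0,0,1, 0,0,0,0,0,0,1, 0,0,0,0,0,0,-0.7, 0,0,0,0,0,0,-0.7, 0,0,0,0,0,0,-0.7, 0,0,0,0,0,0,-0.7, 0,0,-0.8,0,0,0,-0.7, 0,0,-1,0,0,0,-0.7]' && python3 -m handwheel '[0,0,-1,0,0,0,-0.7, 0,0,-1,0,0,0,-0.7, 0,0,-1,0,0,0,-0.7, 0,0,-1,0,0,0,-0.7, 0.5,-1,0,0,0,0,-0.7, 0.5,-1,0,0,0,0,-0.7, 0.5,-1,0,0,0,0,-0.7, 0.5,-1,0,0,0,0,-0.7, 0.5,-1,0,0,0,0,-0.7, 0.5,-1,0,0,0,0,-0.7]' >/dev/null
python3 - <<'E'
from h import *
c=arm.capture("top"); cv2.imwrite("pics/t7.png",c["frame"][:,:,::-1])
s=arm.capture("side"); cv2.imwrite("pics/s7.png",s["frame"][:,:,::-1])
E
```

```text
time_s: 40.65
tcp_pos: [0.5596, 0.2627, 0.0699]
eef_rot: [-0.019, 1.0, -0.0, -0.0]
wrist_force: [0.1, -0.3, 0.3]
width: 0.0735
grip_force: 0.0
```

View pics/t7.png

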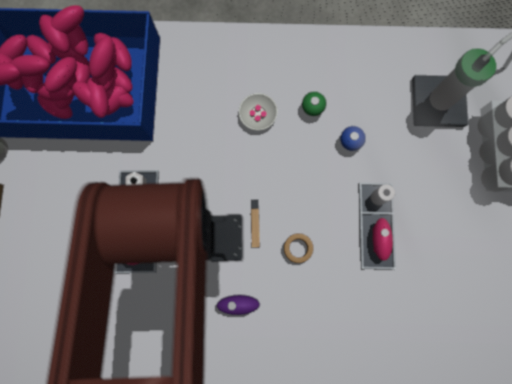

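View pics/s7.png

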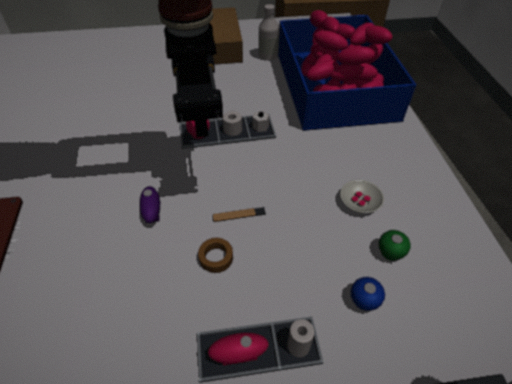

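Four parts are seen in place: long casing (383,240), tall sleeve (385,193), cap (134,180) and, in the side view, short sleeve (232,124). The arm covers the round casing, so I'll clear it and measure all five.

```bash
python3 -m handwheel '[0.3,-1,0,0,0,0,-0.7, 0.3,-1,0,0,0,0,-0.7, 0.3,-1,0,0,0,0,-0.7, 0,-1,0,0,0,0,-0.7, 0,-1,0,0,0,0,-0.7, 0,-1,0,0,0,0,-0.7, 0,-1,0,0,0,0,-0.7, 0,-1,0,0,0,0,-0.7, 0,0,0,0,0,0,-0.7, 0,0,0,0,0,0,-0.7]'
python3 - <<'E'
from h import *
c=arm.capture("top"); s=arm.capture("side"); _,pt=masks(c); _,ps=masks(s)
def loc(xy,P,a,n):
    d=np.asarray(xy)[0]-P; a=np.radians(a); print(n,"off centre mm",(1000*np.array([d@[np.cos(a),np.sin(a)],d@[-np.sin(a),np.cos(a)]])).round(1))
L=np.array([.5158,-.2743]); G=np.array([.4766,.2593])
for nm,cc,m,pl,pr in(("top",c,pt,(383,240),(130,250)),("side",s,ps,(238,348),(197,124))):
    k=blob(m,pl,30); (x,y),ax,an=cv2.fitEllipse(k); loc(cast(cc,cen(k),.029),L,.8,nm+" long")
    try: k=blob(m,pr,24); print(cv2.contourArea(k),cen(k)); loc(cast(cc,cen(k),.029),G,2.2,nm+" round")
    except Exception as e: print(nm,"round hidden")
a=cv2.resize(c["frame"][160:285,100:200],None,fx=4,fy=4); b=cv2.resize(s["frame"][90:170,160:320],None,fx=2.5,fy=2.5)
b=cv2.copyMakeBorder(b,0,500-b.shape[0],0,0,0); cv2.imwrite("pics/t8.png",np.hstack([a,b])[:,:,::-1])
E
```

```text
time_s: 43.25
tcp_pos: [0.4761, -0.09, 0.1693]
eef_rot: [-0.019, 1.0, 0.0, 0.0]
wrist_force: [-0.2, -0.6, 0.1]
width: 0.0739
grip_force: 0.0Traceback (most recent call last):
  File "<stdin>", line 7, in <module>
  File "h.py", line 12, in blob
    return max(cs,key=cv2.contourArea)
ValueError: max() iterable argument is empty
```

```bash
python3 - <<'E'
from h import *
c=arm.capture("top"); s=arm.capture("side"); _,pt=masks(c); _,ps=masks(s)
t0=cv2.imread("pics/t7.png")[:,:,::-1]; _,p0=masks({"frame":np.ascontiguousarray(t0)})
L=np.array([.5158,-.2743]); G=np.array([.4766,.2593])
def go(n,cc,m,p,P,a):
    try: k=blob(m,p,26)
    except ValueError: print(n,"hidden"); return
    d=cast(cc,cen(k),.029)[0]-P; a=np.radians(a)
    print(n,cen(k),cv2.contourArea(k),"off mm",(1000*np.array([d@[np.cos(a),np.sin(a)],d@[-np.sin(a),np.cos(a)]])).round(1))
go("long top",c,p0,(383,240),L,.8); go("long side",s,ps,(238,348),L,.8)
go("round top",c,pt,(130,250),G,2.2); go("round side",s,ps,(197,124),G,2.2)
a=cv2.resize(c["frame"][160:285,100:200],None,fx=4,fy=4); b=cv2.resize(s["frame"][90:170,160:320],None,fx=2.5,fy=2.5)
b=cv2.copyMakeBorder(b,0,500-b.shape[0],0,0,0); cv2.imwrite("pics/t8.png",np.hstack([a,b])[:,:,::-1])
E
```

```text
long top (382.1673832043565, 238.9607337345944) 581.5 off mm [-0.3 -2. ]
long side (238.19145721741518, 347.68383463809914) 1213.5 off mm [ 0.8 -0.1]
round top (131.93597168597168, 251.47876447876448) 518.0 off mm [-1.6 -0.2]
round side hidden
```

View pics/t8.png

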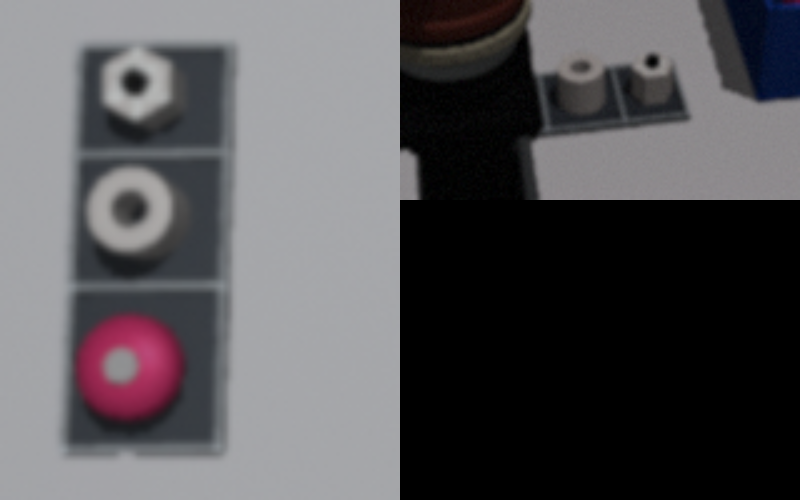

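The crop shows the cap (135,82), short sleeve (130,210) and round casing (130,368) upright in their pockets. Both casings measure within about 2 mm of centre, and all parts are released.

```bash
python3 -c "
from plant import arm
print(arm.hand_in())"
```

```text
the job is handed in; nothing more can be done
None
```

I placed all five parts upright and released in their pockets and handed the job in at about 43 s; `hand_in()` returned no verdict, and the last pictures showed the tape and scraper not visibly moved.

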